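Set the spring-loaded stand leg to its length mark and lock the cam lever, still holding

ROBOT

A 7-joint arm with a two-finger parallel gripper is mounted at the origin on a cart in front of the work surface, level with it; the furniture and walls round the work are solid. World frame = base frame: x ahead of the robot, y to its left, z up, the work surface at z = 0. Lengths are in m, angles in rad, forces in N, time in s.
With the tool pointing down it reaches from about 0.375 to 0.925 m from the base axis. Payload 3.1 kg.
Tool frame: the origin (TCP) lies on the mounting face of the last link; the fingertips stand 173 mm ahead of it and the grasp point (between the pads) lies 155 mm ahead of it; z points along the fingers, y is the direction in which the jaws open and shut (so a half turn about z gives the same grasp; the last joint's range is limited). The gripper opens to 85 mm and grips with 20 to 120 N. Pads are 22 mm wide; open, the fingers measure 114 mm over their backs; the gripper's body (76 mm by 85 mm) begins 54 mm behind the grasp point. The pads swing forward as they close: fully open they stand 13 mm farther back than shut.
Start: joints at [-1.402, 0.383, 0.044, 1.598, -0.018, 1.161, -0.05], TCP at [0.171, 0.627, 0.405] pointing down, gripper open.
Joint ranges: [-2.61, 2.61], [-0.41, 2.15], [-1.48, 1.57], [0, 2.5], [-1.57, 4.71], [0.05, 1.97], [-2.85, 2.85]. Speed limits (rad/s): [2.79, 2.79, 3.14, 3.14, 3.14, 3.14, 3.14].

INTERFACE

Orientations are given as a unit quaternion [x, y, z, w].
In Python, from workcell import ctrl, readout, eyes, ticket gives the robot as it stands. Calls block until the motion is done:
- ctrl.move_ptp(position, orientation): joint-space move of the TCP to a pose.
- ctrl.servo_line(position, attitude=None, vel=0.15, guard=None): straight line of the TCP; attitude=None keeps the orientation; vel is the mean speed in m/s. With guard (N) it stops when the force on the tool has changed by that much, and returns True; else False.
- ctrl.move_joints(angles): joint-space move.
- ctrl.set_gripper(opening, effort=None): opening from 0.0 (shut) to 1.0 (fully open); effort is the grip in N (None keeps the last); returns when the fingers have stopped.
- ctrl.hold(seconds).
- ctrl.solve_ik(position, orientation): joint angles nearest the present ones, or None.
- readout.observe(): the state.
- eyes.capture(name): name is "scene" or "side" or "wrist"; returns the picture (400x640x3 uint8, red, green, blue); there is no depth.
- eyes.camera_params(name): a dict with "camera_matrix" (3x3 intrinsics, pixels), "T" (4x4, takes a point from camera to world coordinates). Camera axes: x right, y up, looking along -z (the intrinsics and any distortion apply to the point x, -y, -z); pixel columns grow to the right and rows downward; lengths in m; the calibration is good to about 2 mm. A picture is of the moment at which its call begins: read the wrist's pose just before it. camera_params takes no time and is no camera call; for the wrist camera it gives the pose at the moment of the call.
A pose or a line that the arm cannot do raises ctrl.MotionError and nothing moves.
- ticket.finish_job(): hands the job in, once; it reports no verdict.
The state is a dict: "t": time; "qpos": joint angles; "joint_vel": joint speeds; "tau": joint torques, N m; "eef_pos": TCP position; "ee_rot": TCP orientation; "force": force on the tool from outside, world axes, zero at the start; "torque": the same for the moment, N m; "grip_width": opening from 0.0 (shut) to 1.0 (fully open).
Only numpy, scipy, OpenCV 4.12 (cv2) and the standard library are available. Lean on these libraries where they do the work, as an engineer would, in place of code of your own. Each camera call takes 0.05 s, during which the arm holds its last target.

TASK

Set the sliding stand leg to the red length mark: take hold of the upright steel fin on the leg's collar, pull the leg out against its spring until its white pointer stands at the red mark, and hold it there while the same hand, its fingers sliding down the fin, pushes the orange cam lever fully down. The job ends holding: finish with the fingers still on the fin, not letting go, with the pointer at the red mark and the lever fully down; leave the loupe, mug and marker pen beside it alone.

Things in the scene. Friction and masses are not known exactly. Their poses are not given: they have to be found in the camera images.
- stand: Grey length-setting cradle, fixed to the desk (it does not move): base plate 112 (x) x 310 (y) x 12 mm high. Origin on the desk under the plate's centre. The leg slides along its y axis. A dark head block, top 58 mm above the desk, stands at y = +138 mm; a low saddle, top 44 mm, at y = -60 mm. A scale rail runs along the side at x = -44 mm.
- leg (a joint): Sliding leg (aluminium tube with rubber foot and black collar, collar top 60 mm above the desk): metres pulled out, 0 = fully in (start), limit 0.10. Growing values move the leg towards the cradle's -y. A spring of 3 to 4.5 N pulls it back in whenever it is let go.
- fin_top (a point): Centre of the top face of the upright polished steel grip fin on the leg's collar: 22 mm (cradle x) x 12 mm thick (cradle y) x 54 mm tall, top 114 mm and foot 60 mm above the desk. Grip it from above across its 12 mm. It is slippery: a hand gripping with about 10 N or less can slide down it without letting go. Moves with the leg; its axes are the cradle's.
- leg_pointer (a point): Tip of the white pointer on the leg's collar, 25 mm above the desk, at the same cradle y as the middle of the fin and 46 mm to the cradle's -x from it. It moves with the leg.
- lever (a joint): Orange forked cam lever on the leg's collar, 83 mm long, 6 mm thick: 0 rad = fully down (level, locked), 0.7 = stop fully up. Starts 0.5 to 0.65 up and stays where it is left; the hinge takes about 0.12 N m (3 to 6 N at the fork arms beside the fin). Fully down, its top is 69 mm above the desk; at 0.65 rad the arms' top is 87 mm up beside the fin's centre, 94 mm at the fin's +x edge.
- lever_tip (a point): Middle of the free end of the lever's top face.
- mark_red_top (a point): Centre of the top of the red mark clip on the scale rail, 8 mm wide along cradle y, top 21 mm above the desk. Fixed; its axes are the cradle's. The leg is at length when pointer and red mark have the same cradle y. This is 25 to 85 mm of pull from fully in.
- mark_blue_top (a point): The same for the blue mark clip, which is not the wanted length. Either mark may be the nearer one.
- loupe: Black waisted loupe, 35 mm across, 40 mm high, standing behind the cradle; bystander. Origin under its centre.
- mug: White mug with green dots, 78 mm across without its handle, 93 mm high, behind the cradle; bystander. Origin under its centre.
- pen_2: Blue and white marker pen, 135 mm long, 17 mm thick, lying in front of the cradle; bystander. Origin under its centre.
- lever_hinge (a point): Middle of the lever's hinge axis, which runs along cradle y, 29 mm to the cradle's -x of the fin's centre and 66 mm above the desk; the lever rises towards cradle +x from it. Its two fork arms, each 14 mm wide with the near edge 2.5 mm from the fin, pass the fin on both sides, right below the fingertips of a hand that grips the fin across its thickness. Moves with the leg.

How it is judged:
On the way, in this order (a step that is already met when the one before it is completed fails the run):
1. the leg is held by its fin with the pointer at the red mark (within 4 mm along the leg), the lever still up (y of leg_pointer in the frame of mark_red_top between -0.004 and 0.004 m and contact force between the fingers and grip_fin above 1 N and value of joint lever above 0.35 rad), for 0.2 s.
2. the lever is fully down (under 0.08 rad) with the leg still held at the red mark (y of leg_pointer in the frame of mark_red_top between -0.004 and 0.004 m and contact force between the fingers and grip_fin above 1 N and value of joint lever below 0.08 rad), for 0.2 s.
At the end, for the whole second after the job is handed in: The fingers still hold the fin (contact over 1 N), the pointer is within 4 mm of the red mark's middle along the leg, the leg is at rest, and the lever is fully down (under 0.08 rad) (all of step 2 and velocity of joint leg between -0.01 and 0.01 m/s); the arm keeps its last pose, push and grip.
It fails at once if the lever is pushed down (below 0.3 rad) while the pointer is more than 7 mm from the red mark (value of joint lever below 0.3 rad and (y of leg_pointer in the frame of mark_red_top above 0.007 m or y of leg_pointer in the frame of mark_red_top below -0.007 m)).
It fails at once if the loupe, mug or marker pen is moved more than 20 mm (distance of any of loupe, mug, pen_2 from where it was at the start of the episode above 0.02 m).
It also fails if it takes over 42 s, if anything falls off the work surface, if the arm or the gripper's body presses on something with over 40 N, if the wrist force passes 120 N, or if a joint passes its speed limit or range.

## Working session

There is one attempt and no reset: what is moved stays moved. The work goes in short steps, each a Python script; the robot and the scene stay as the last script left them, time stands still between calls to the robot, and variables do not carry over. Pictures are saved under pics/ and viewed, and the job is handed in when it is done.

```bash
mkdir -p pics; ls; python3 - <<'E'
from workcell import ctrl, readout, eyes, ticket
import cv2,json
s=readout.observe()
print({k:(v if not hasattr(v,'tolist') else v.tolist()) for k,v in s.items()})
for n in ["scene","side","wrist"]:
    p=eyes.camera_params(n); print(n,p)
    cv2.imwrite(f"pics/{n}0.png",eyes.capture(n)[:,:,::-1])
E
```

```text
pics
{'t': 0.0, 'qpos': [-1.4018111710322547, 0.38386407098345554, 0.04383747491107396, 1.5995953726549592, -0.017891564310334993, 1.1612317974263235, -0.04990155418415004], 'joint_vel': [0.0007273959606044738, 0.0007192447291465463, 0.0003736153394998203, -4.363653363921024e-05, -0.0006077358069072069, 0.0012402933486938441, 0.0006105781978066375], 'tau': [-0.0005257604425423779, -43.346718549728394, 1.024063266813755, -24.951056241989136, 0.010573131730780005, 0.011522778659127653, 1.3051335372438189e-05], 'eef_pos': [0.17121517938858316, 0.6265298911547126, 0.40325792762706925], 'ee_rot': [0.132958584981158, 0.9911206707234259, -0.0013491582443616288, -0.00010255040769942262], 'force': [-0.16590798216370833, 0.14195705935232347, -0.22714944422537903], 'torque': [0.03758580241554156, 0.03119770661863472, 0.0058347976137482745], 'grip_width': 0.9921638213328251}
scene {'camera_matrix': array([[415.90659935,   0.        , 323.92428652],
       [  0.        , 415.90659935, 204.91660723],
       [  0.        ,   0.        ,   1.        ]]), 'T': array([[-0.44855922,  0.3869187 , -0.805
[... 364 characters left out ...]
 ,   1.        ]]), 'T': array([[ 0.92059239,  0.20671321, -0.33132958,  0.29411475],
       [-0.39035339,  0.51221275, -0.7650244 , -0.47811423],
       [ 0.01157059,  0.83361127,  0.55223036,  0.5578055 ],
       [ 0.        ,  0.        ,  0.        ,  1.        ]])}
wrist {'camera_matrix': array([[277.46359454,   0.        , 318.66519657],
       [  0.        , 277.46359454, 197.50029443],
       [  0.        ,   0.        ,   1.        ]]), 'T': array([[ 0.26342562, -0.92209806, -0.28344683,  0.09950325],
       [ 0.96467541,  0.25091928,  0.08025504,  0.64500345],
       [-0.00288074, -0.29457542,  0.95562389,  0.37303344],
       [ 0.        ,  0.        ,  0.        ,  1.        ]])}
```

View pics/scene0.png

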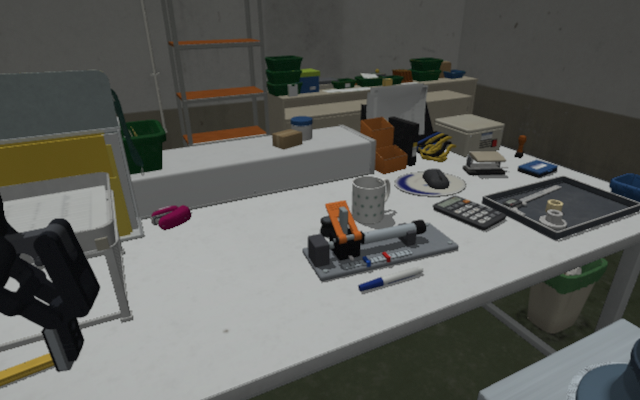

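View pics/side0.png

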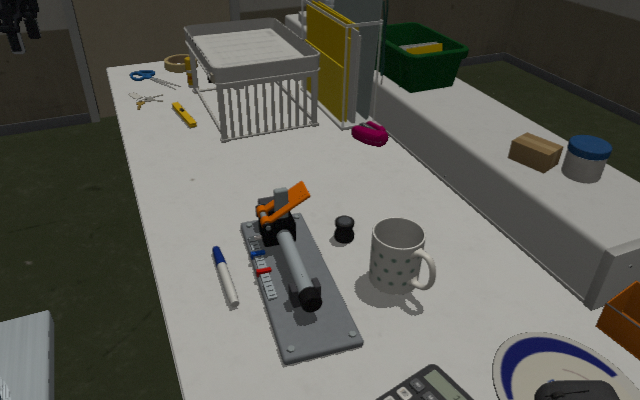

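View pics/wrist0.png

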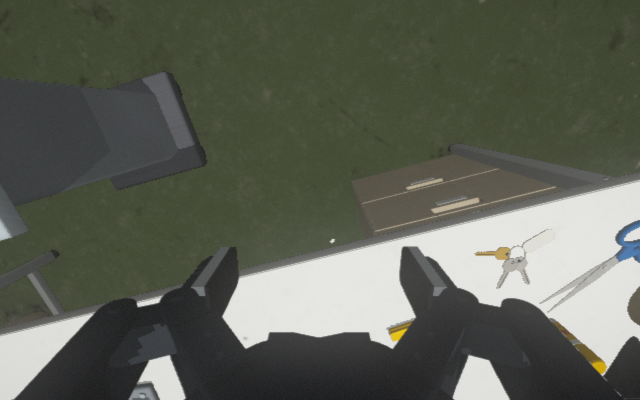

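```bash
python3 - <<'E'
import cv2
a=cv2.imread("pics/side0.png")[175:365,200:370]; cv2.imwrite("pics/sc.png",cv2.resize(a,None,fx=3.15,fy=3.15,interpolation=cv2.INTER_CUBIC))
a=cv2.imread("pics/scene0.png")[190:300,295:465]; cv2.imwrite("pics/cc.png",cv2.resize(a,None,fx=4.6,fy=4.6,interpolation=cv2.INTER_CUBIC))
E
```

```text
(no output)
```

View pics/sc.png

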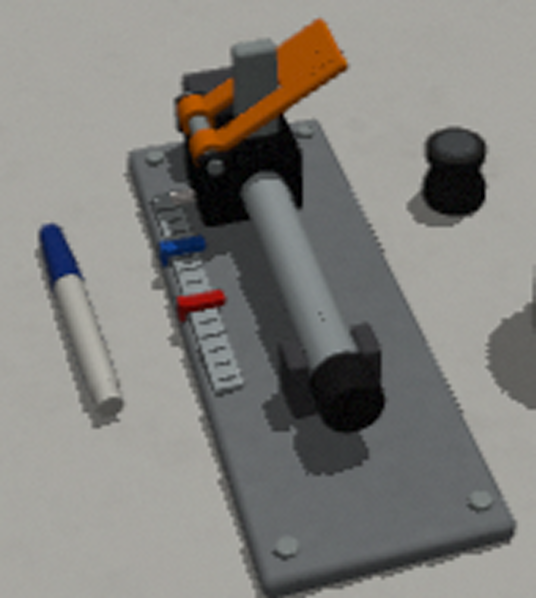

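View pics/cc.png

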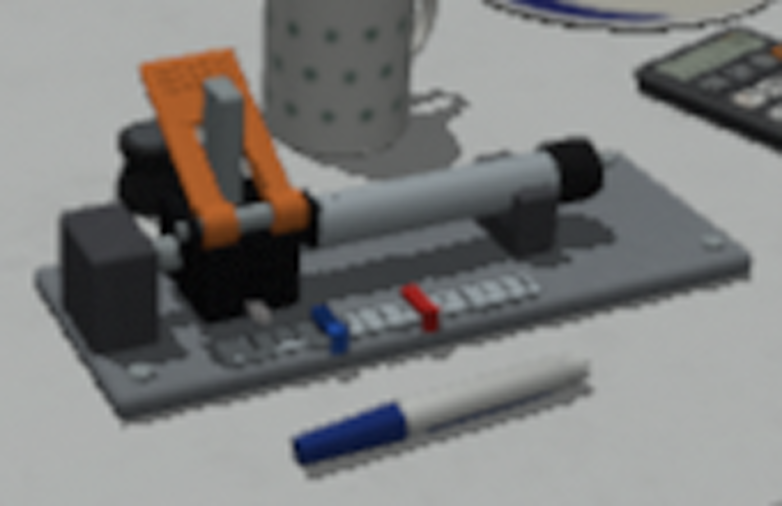

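```bash
cat > h.py <<'E'
import numpy as np, cv2
from scipy.optimize import least_squares
from workcell import ctrl, readout, eyes, ticket
def proj(p,P,T=None):
    T=p["T"]; K=p["camera_matrix"]
    c=(np.atleast_2d(P)-T[:3,3])@T[:3,:3]
    return np.c_[K[0,2]+K[0,0]*c[:,0]/-c[:,2], K[1,2]-K[1,1]*c[:,1]/-c[:,2]]
def ray(p,uv):
    K=p["camera_matrix"]
    d=np.array([(uv[0]-K[0,2])/K[0,0],-(uv[1]-K[1,2])/K[1,1],-1.])
    return p["T"][:3,3],p["T"][:3,:3]@d
def atz(p,uv,z):
    o,d=ray(p,uv); return o+d*(z-o[2])/d[2]
E
cat > fit.py <<'E'
from h import *
S=eyes.camera_params("side"); C=eyes.camera_params("scene")
s=lambda u,v:(200+u/3.15,175+v/3.15); c=lambda u,v:(295+u/4.6,190+v/4.6)
# keys
obs=[(S,s(130,152),'c',(-1,1)),(S,s(318,122),'c',(1,1)),(S,s(265,580),'c',(-1,-1)),(S,s(512,526),'c',(1,-1)),
(C,c(125,406),'c',(-1,1)),(C,c(748,262),'c',(-1,-1)),(C,c(615,152),'c',(1,-1)),(C,c(38,275),'c',(1,1)),
(S,s(254,46),'f',0),(C,c(224,88),'f',0),(S,s(201,298),'r',0),(C,c(420,302),'r',0),(S,s(182,243),'b',0),(C,c(328,325),'b',0)]
def world(q,k,a):
    x,y,th,yf,yr,yb=q
    l={'c':lambda:(.056*a[0],.155*a[1],.012),'f':lambda:(0,yf,.114),'r':lambda:(-.044,yr,.021),'b':lambda:(-.044,yb,.021)}[k]()
    R=np.array([[np.cos(th),-np.sin(th)],[np.sin(th),np.cos(th)]])
    return np.r_[R@l[:2]+[x,y],l[2]]
f=lambda q:np.concatenate([(proj(o[0],world(q,o[2],o[3]))[0]-o[1]) for o in obs])
for o in obs:
    z={'c':.012,'f':.114,'r':.021,'b':.021}[o[2]]; print(o[2:],atz(o[0],o[1],z).round(4))
q0=[.55,.0,1.,.09,0,0.05]
best=min((least_squares(f,[.55,0,t,.09,0,.05]) for t in np.linspace(-3,3,8)),key=lambda r:r.cost)
q=best.x; print(q.round(4),best.cost); print(f(q).reshape(-1,2).round(1))
print('fin',world(q,'f',0),'red',world(q,'r',0),'pull',q[3]-q[4])
E
python3 fit.py
```

```text
('c', (-1, 1)) [0.4607 0.2379 0.012 ]
('c', (1, 1)) [0.5682 0.2251 0.012 ]
('c', (-1, -1)) [ 0.431  -0.0638  0.012 ]
('c', (1, -1)) [ 0.5373 -0.0775  0.012 ]
('c', (-1, 1)) [0.4528 0.2409 0.012 ]
('c', (-1, -1)) [ 0.4233 -0.0574  0.012 ]
('c', (1, -1)) [ 0.533  -0.0721  0.012 ]
('c', (1, 1)) [0.5586 0.2316 0.012 ]
('f', 0) [0.5111 0.1658 0.114 ]
('f', 0) [0.5057 0.1681 0.114 ]
('r', 0) [0.4571 0.0988 0.021 ]
('r', 0) [0.4514 0.1011 0.021 ]
('b', 0) [0.4611 0.1418 0.021 ]
('b', 0) [0.4542 0.1454 0.021 ]
[ 0.499   0.0821 -0.0992  0.0846  0.0122  0.0559] 29.582891683648917
[[-1.8 -1. ]
 [-0.2 -1.9]
 [-1.5  2.4]
 [ 1.5 -0.4]
 [-1.9 -1.5]
 [ 1.8 -2.1]
 [ 0.1 -1.7]
 [-1.9 -2.7]
 [-2.3  0.3]
 [ 0.4 -0.5]
 [-0.4  0.2]
 [-0.4 -1.6]
 [-0.2 -0. ]
 [-0.4 -2.1]]
fin [0.50742131 0.16626743 0.114     ] red [0.45646417 0.09858245 0.021     ] pull 0.07240087530867925
```

```bash
python3 - <<'E'
from h import *
S=eyes.camera_params("side"); C=eyes.camera_params("scene")
for n,uv in [('basket foot near',(228,138)),('basket foot right',(318,122)),('left foot',(195,97)),('stapler',(370,135)),('mug',(395,285)),('loupe',(343,240))]: print(n,atz(S,uv,0).round(3))
for uv in [(225,72),(318,66)]: print(atz(S,uv,.15).round(3))
q=[np.sin(-.0992/-2),np.cos(.0496),0,0]
s=readout.observe()
for P in [(.47,.13,.40),(.507,.166,.30)]:
    print(ctrl.solve_ik(P,q))
E
```

```text
basket foot near [0.527 0.583 0.   ]
basket foot right [0.755 0.584 0.   ]
left foot [0.506 0.849 0.   ]
stapler [0.842 0.475 0.   ]
mug [0.64  0.011 0.   ]
loupe [0.613 0.142 0.   ]
[0.539 0.605 0.15 ]
[0.745 0.566 0.15 ]
[-0.82999127  0.07219533  0.49957961  2.0036977  -0.03929995  1.07482116
  1.15879849]
[-0.76110388  0.30428031  0.42231826  1.98571509 -0.1595886   0.88318544
  1.21730987]
```

```bash
python3 - <<'E'
from h import *
q=[np.sin(.0496),np.cos(.0496),0,0]
ctrl.move_ptp((.49,.135,.36),q)
print(readout.observe()['t'])
ctrl.set_gripper(.5,20)
s=readout.observe();print(s['t'],s['eef_pos'],s['ee_rot'],s['force'],s['grip_width'])
p=eyes.camera_params("wrist"); np.save("w1T.npy",p["T"])
cv2.imwrite("pics/w1.png",eyes.capture("wrist")[:,:,::-1])
E
```

```text
2.2583
2.75 [0.48999285 0.13504648 0.35999172] [ 4.95485414e-02  9.98771717e-01  7.13123938e-06 -1.16206664e-06] [ 0.06988503 -0.80248043 -0.57407891] 0.4994727031828604
```

View pics/w1.png

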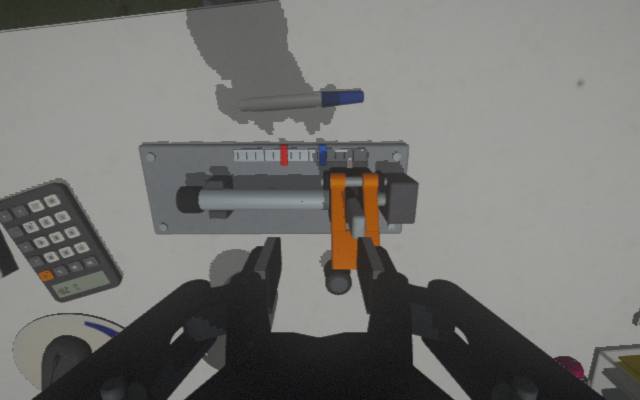

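```bash
python3 - <<'E'
import cv2
a=cv2.imread("pics/w1.png")[130:280,230:430]; cv2.imwrite("pics/w1c.png",cv2.resize(a,None,fx=4,fy=4,interpolation=cv2.INTER_CUBIC))
E
```

```text
(no output)
```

View pics/w1c.png

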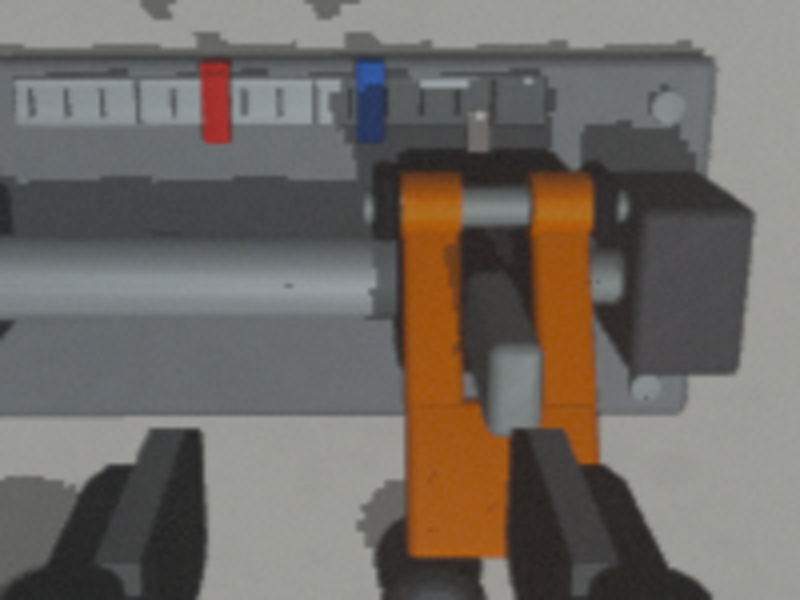

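```bash
python3 - <<'E'
from h import *
p=eyes.camera_params("wrist"); p["T"]=np.load("w1T.npy")
w=lambda u,v:(230+u/4,130+v/4)
pts=dict(pointer=(w(479,114),.025),red=(w(216,102),.021),redlo=(w(216,143),.012),blue=(w(371,98),.021),fin=(w(514,388),.114),c1=(w(713,57),.012),c2=((140,145),.012),c3=((154,234),.012),c4=(w(685,412),.012))
X={k:atz(p,*v) for k,v in pts.items()}
for k,v in X.items(): print(k,v.round(4))
th=-.0992
print([np.arctan2(*(X[a]-X[b])[:2]) for a,b in (('c1','c2'),('c4','c3'),('pointer','red'))])
ey=np.array([-np.sin(th),np.cos(th),0]); ex=np.array([np.cos(th),np.sin(th),0])
for k in('pointer','fin','red','blue'): print(k,(X[k]-X['red'])@ey,(X[k]-X['red'])@ex)
E
```

```text
pointer [0.468  0.1703 0.025 ]
red [0.4581 0.0981 0.021 ]
redlo [0.4711 0.0953 0.012 ]
blue [0.4613 0.1411 0.021 ]
fin [0.5112 0.1653 0.114 ]
c1 [0.4606 0.2384 0.012 ]
c2 [ 0.4315 -0.0638  0.012 ]
c3 [ 0.5405 -0.078   0.012 ]
c4 [0.5696 0.2293 0.012 ]
[np.float64(0.0961072152459693), np.float64(0.09429903969025709), np.float64(0.13598398197083894)]
pointer 0.07278232128179923 0.0026784317302746678
fin 0.07209708149036895 0.04614837736081191
red 0.0 0.0
blue 0.04308967440030427 -0.0011256151310795248
```

```bash
python3 - <<'E'
from h import *
q=[np.sin(.048),np.cos(.048),0,0]
ctrl.set_gripper(.4)
ctrl.move_ptp((.510,.166,.325),q)
print(ctrl.servo_line((.510,.166,.273),vel=.08,guard=6))
s=readout.observe();print(s['t'],s['eef_pos'],s['force'],s['grip_width'])
p=eyes.camera_params("wrist"); np.save("w2T.npy",p["T"])
cv2.imwrite("pics/w2.png",eyes.capture("wrist")[:,:,::-1])
a=eyes.capture("side")[130:280,200:400,::-1]; cv2.imwrite("pics/s2.png",cv2.resize(a,None,fx=3.5,fy=3.5,interpolation=cv2.INTER_CUBIC))
E
```

```text
False
4.1667 [0.51021629 0.16601123 0.27305624] [ 0.54439029 -0.21073974 -0.31372025] 0.3989817806089445
```

View pics/w2.png

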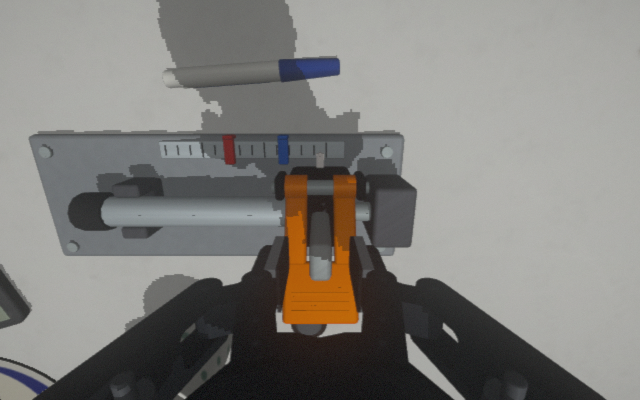

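View pics/s2.png

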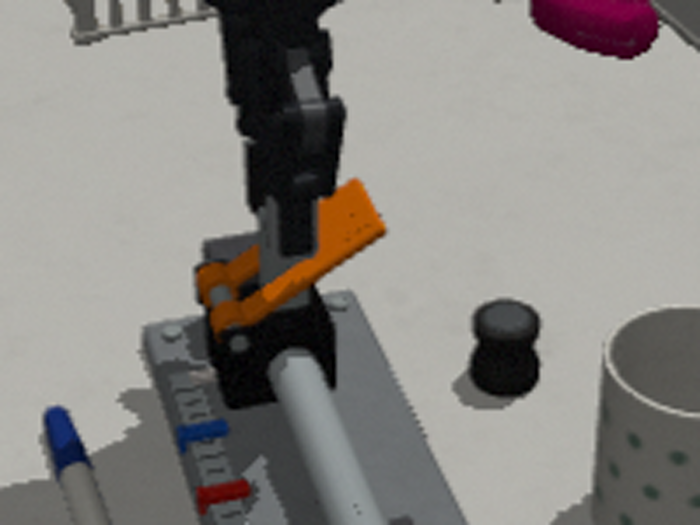

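```bash
python3 - <<'E'
from h import *
for w in (.16,.13,.11):
    ctrl.set_gripper(w,20)
    s=readout.observe();print(w,s['t'],s['eef_pos'],s['force'],s['grip_width'])
cv2.imwrite("pics/w3.png",eyes.capture("wrist")[:,:,::-1])
a=eyes.capture("side")[130:280,200:400,::-1]; cv2.imwrite("pics/s3.png",cv2.resize(a,None,fx=3.5,fy=3.5,interpolation=cv2.INTER_CUBIC))
E
```

```text
0.16 4.6 [0.51007234 0.16602318 0.27322808] [-0.82816617 -0.9766421  -0.09761838] 0.15804204509906034
0.13 4.8167 [0.51011693 0.16661948 0.27332071] [0.11966608 2.06916703 1.9929685 ] 0.1347163603247213
0.11 5.0333 [0.51014147 0.16658242 0.27332566] [-0.68561666  2.40531618  3.32681516] 0.13546144087203194
```

View pics/s3.png

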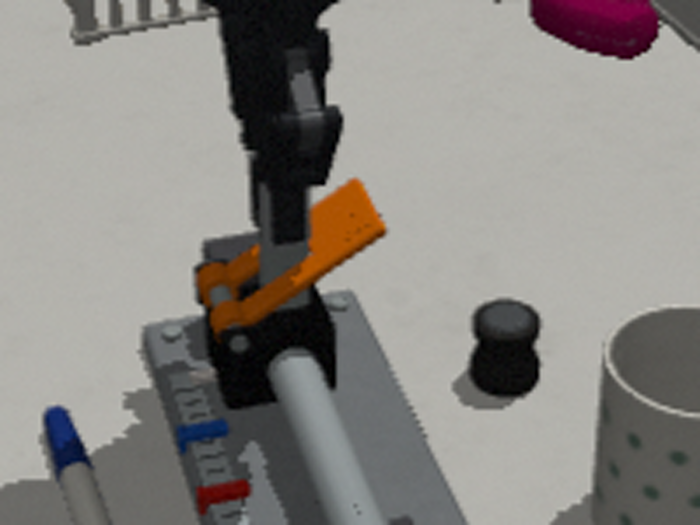

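View pics/w3.png

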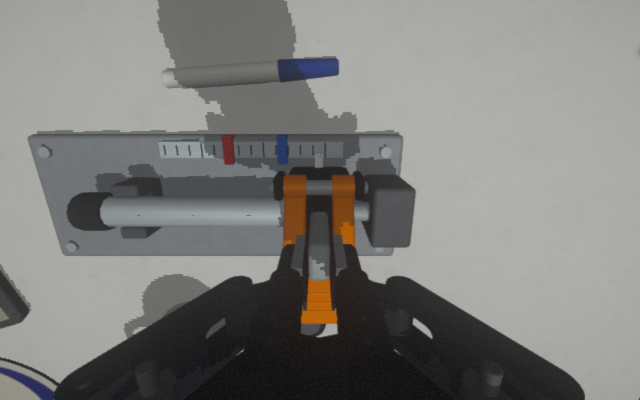

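```bash
python3 - <<'E'
from h import *
s=readout.observe()
th=-.0965; ey=np.array([-np.sin(th),np.cos(th),0])
P=np.array(s['eef_pos'])-.072*ey; P[2]=.273
print(ctrl.servo_line(P,vel=.05,guard=20))
ctrl.hold(.3)
s=readout.observe();print(s['t'],P,s['eef_pos'],s['force'],s['grip_width'])
p=eyes.camera_params("wrist"); np.save("w4T.npy",p["T"])
a=eyes.capture("wrist")[:,:,::-1];cv2.imwrite("pics/w4.png",a)
cv2.imwrite("pics/w4c.png",cv2.resize(a[100:260,240:400],None,fx=4,fy=4,interpolation=cv2.INTER_CUBIC)[:600])
a=eyes.capture("side")[150:300,200:400,::-1]; cv2.imwrite("pics/s4.png",cv2.resize(a,None,fx=3.5,fy=3.5,interpolation=cv2.INTER_CUBIC))
E
```

```text
False
7.0083 [0.50319191 0.09492186 0.273     ] [0.5032793  0.09486101 0.27327358] [-1.54691854  3.83180024  6.85713815] 0.13640378308800158
```

View pics/w4c.png

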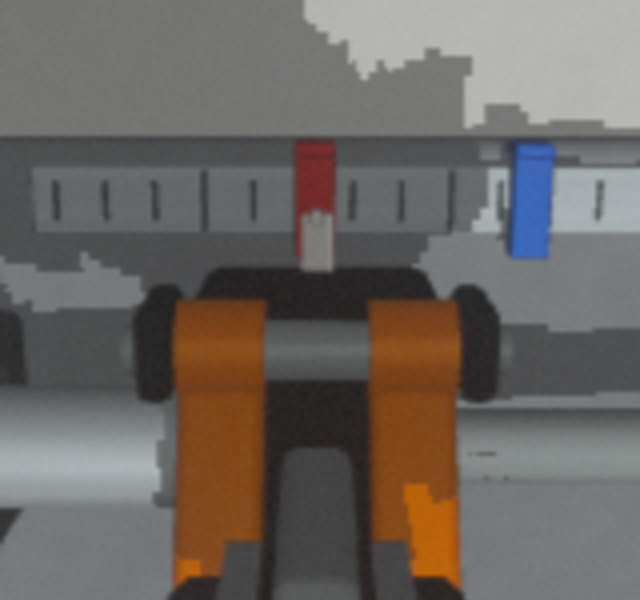

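View pics/s4.png

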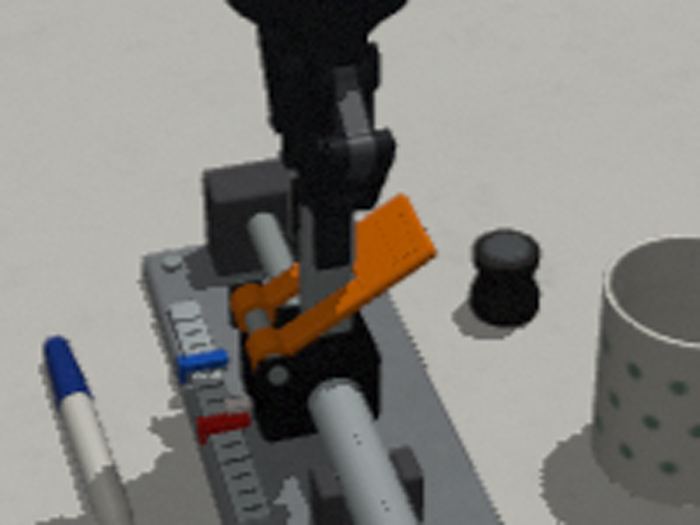

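```bash
cat > dn.py <<'E'
from h import *
import sys
z=float(sys.argv[1]); n=sys.argv[2]; g=float(sys.argv[3])
if len(sys.argv)>4: ctrl.set_gripper(float(sys.argv[4]),20); print(readout.observe()['force'],readout.observe()['grip_width'])
P=[.50323,.09489,z]
print(ctrl.servo_line(P,vel=.03,guard=g))
s=readout.observe();print(s['t'],s['eef_pos'],s['force'],s['grip_width'])
a=eyes.capture("wrist")[:,:,::-1]
b=eyes.capture("side")[150:300,200:400,::-1]
cv2.imwrite(f"pics/w{n}.png",a)
r=lambda i,h:cv2.resize(i,(i.shape[1]*h//i.shape[0],h),interpolation=cv2.INTER_CUBIC)
cv2.imwrite(f"pics/m{n}.png",np.hstack([r(a[110:230,270:370],400),r(b,340)[:, :].copy() if 0 else r(b,400)[:, :440]]))
E
python3 dn.py .258 5 25 .125
```

```text
[-0.38661746  4.0446851   6.68437601] 0.13521072872689438
False
7.975 [0.50669018 0.09515947 0.26282963] [-3.55376663  4.10578054 25.75139852] 0.1361655804622741
```

View pics/m5.png

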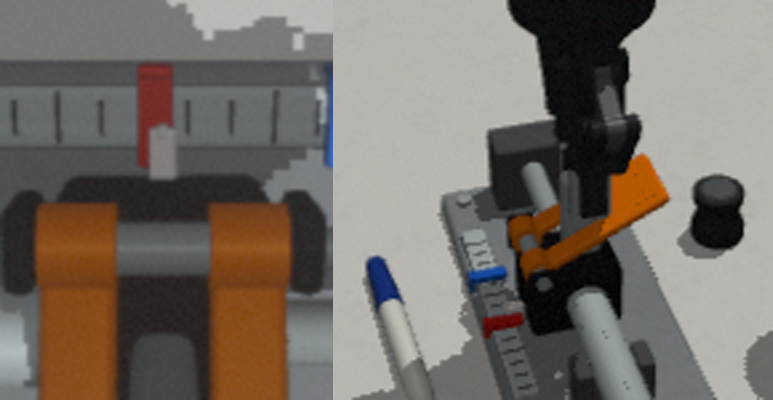

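```bash
python3 - <<'E'
from h import *
s=readout.observe();print(s['ee_rot'])
ctrl.servo_line([.5032,.0935,.266],vel=.03)
s=readout.observe();print(s['eef_pos'],s['force'],s['grip_width'],s['ee_rot'])
for w in (.134,.138,.142):
    ctrl.set_gripper(w,20)
    s=readout.observe();print(w,s['t'],s['eef_pos'],s['force'],s['grip_width'])
s=readout.observe();print(s['ee_rot'])
a=eyes.capture("wrist")[:,:,::-1]
b=eyes.capture("side")[150:300,200:400,::-1]
r=lambda i,h:cv2.resize(i,(i.shape[1]*h//i.shape[0],h),interpolation=cv2.INTER_CUBIC)
cv2.imwrite(f"pics/m6.png",np.hstack([r(a[110:230,270:370],400),r(b,400)[:, :440]]))
E
```

```text
[0.04797605 0.99883926 0.00171221 0.00393664]
[0.50454094 0.09289333 0.2650881 ] [ 6.78565369  2.42435548 -9.23147831] 0.13495269498704215 [ 4.80576575e-02  9.98838983e-01 -7.76142104e-04  3.24738441e-03]
0.134 8.7083 [0.50455686 0.09289708 0.26505369] [ 7.188703    5.10661029 -9.26710358] 0.13732554836942706
0.138 8.925 [0.50433295 0.09291025 0.26527116] [ 5.85883492  3.02923572 -5.47048655] 0.13931823327146597
0.142 9.1417 [0.5031124  0.0929823  0.26552684] [1.6364103  3.26208506 0.39661178] 0.14334420926473573
[ 4.80931816e-02  9.98842659e-01 -6.10103071e-04 -1.23429629e-04]
```

View pics/m6.png

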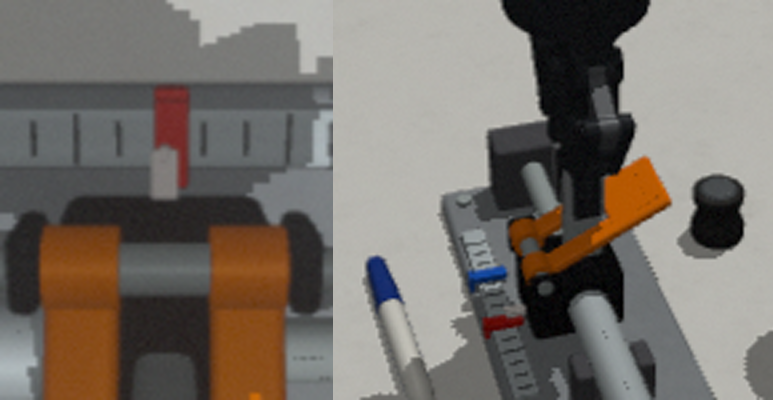

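```bash
sed -i 's/.09489,z/.0948,z/' dn.py; python3 - <<'E'
from h import *
ctrl.servo_line([.50323,.0948,.266],vel=.02); ctrl.hold(.3)
s=readout.observe();print(s['t'],s['eef_pos'],s['force'],s['grip_width'])
E
python3 dn.py .255 7 20
```

```text
9.7917 [0.50289096 0.094818   0.26576911] [-0.26992642  2.20021303 -1.8890806 ] 0.140655788438159
False
10.3083 [0.50402328 0.09506881 0.25536826] [2.06242945 4.35872908 1.84031633] 0.14845364579084475
```

View pics/m7.png

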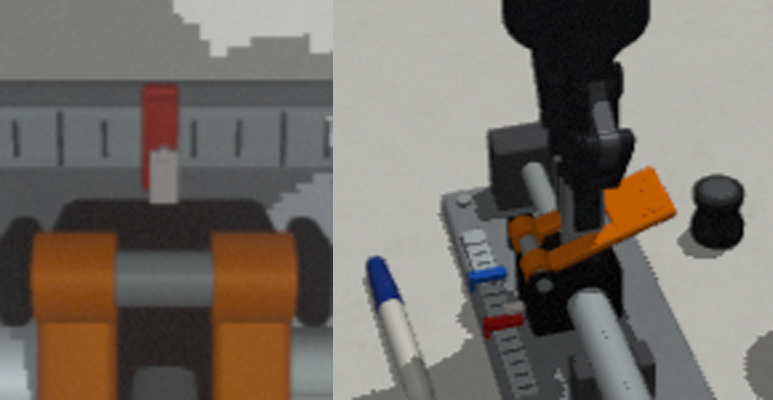

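```bash
sed -i 's/.0948,z/.0940,z/' dn.py; python3 dn.py .2435 8 20
```

```text
False
10.9417 [0.50439452 0.0946025  0.2441776 ] [4.36130279 4.61030944 2.54136231] 0.14241248707049495
```

View pics/m8.png

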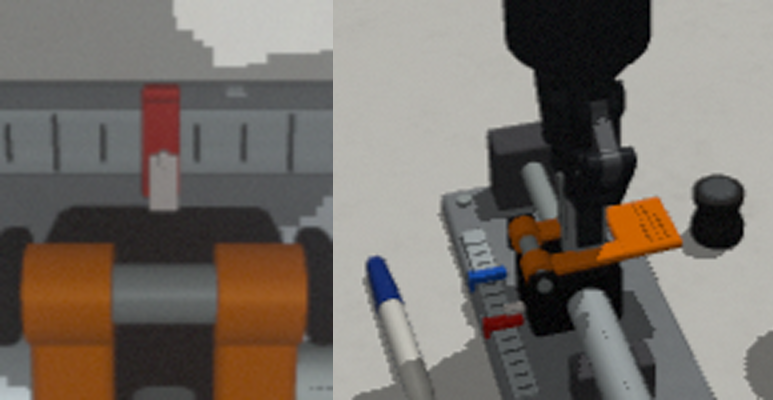

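```bash
python3 dn.py .237 9 15
```

```text
True
11.25 [0.50494617 0.09568955 0.24266973] [-1.57397179  2.9885378   6.45351505] 0.1437542542040626
```

View pics/m9.png

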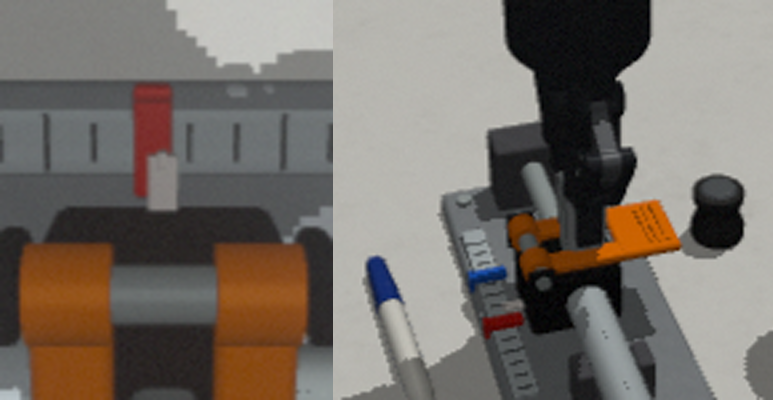

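```bash
sed -i 's/.0940,z/.0936,z/' dn.py; python3 dn.py .2405 10 15; python3 - <<'E'
from h import *
ctrl.hold(.5)
s=readout.observe();print(s['t'],s['eef_pos'],s['force'],s['grip_width'],s['ee_rot'])
a=eyes.capture("wrist")[:,:,::-1]
b=eyes.capture("side")[:,:,::-1]; c=eyes.capture("scene")[:,:,::-1]
cv2.imwrite("pics/side11.png",b);cv2.imwrite("pics/scene11.png",c)
r=lambda i,h:cv2.resize(i,(i.shape[1]*h//i.shape[0],h),interpolation=cv2.INTER_CUBIC)
cv2.imwrite("pics/m11.png",np.hstack([r(a[110:230,270:370],480),r(b[190:250,250:300],480)]))
cv2.imwrite("pics/c11.png",r(c[190:280,300:420],560))
E
```

```text
True
11.5583 [0.50423284 0.09562482 0.24273563] [-0.21006434  2.51076184  4.29151348] 0.14259187522152073
12.1583 [0.50438455 0.09742037 0.24271633] [-4.02244248  2.98268396  5.57265691] 0.14062134252867894 [0.04590885 0.99892508 0.00507086 0.00391869]
```

View pics/m11.png

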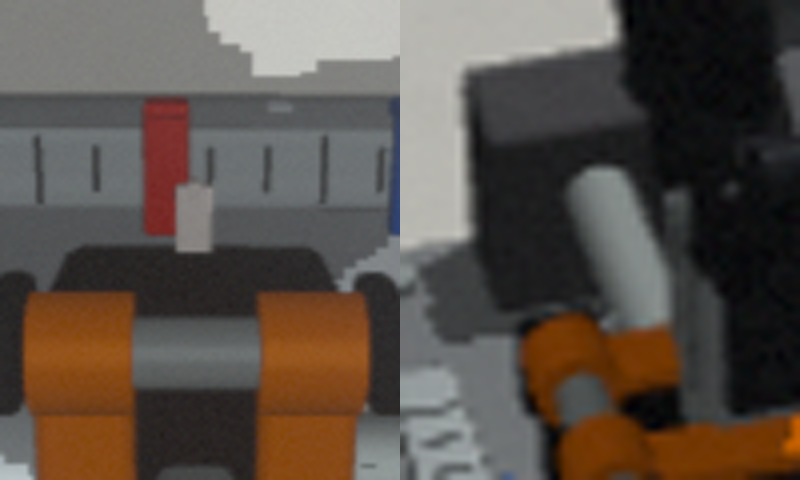

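View pics/c11.png

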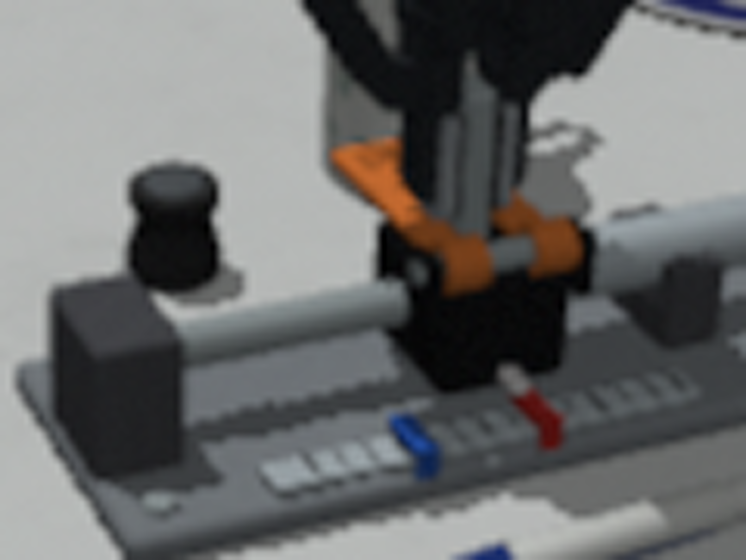

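```bash
cat > mv.py <<'E'
from h import *
import sys
P=[float(v) for v in sys.argv[1:4]]; n=sys.argv[4]
q=[np.sin(.048),np.cos(.048),0,0]
ctrl.servo_line(P,q,vel=.03)
for i in range(2):
    s=readout.observe();print(s['t'],s['eef_pos'],s['force'],s['grip_width'],s['ee_rot']); ctrl.hold(.25)
p=eyes.camera_params("wrist"); np.save(f"w{n}T.npy",p["T"])
a=eyes.capture("wrist")[:,:,::-1]; cv2.imwrite(f"pics/w{n}.png",a)
r=lambda i,h:cv2.resize(i,(i.shape[1]*h//i.shape[0],h),interpolation=cv2.INTER_CUBIC)
b=eyes.capture("side")[:,:,::-1]; cv2.imwrite(f"pics/side{n}.png",b)
cv2.imwrite(f"pics/m{n}.png",np.hstack([r(a[110:230,270:370],480),r(b[180:250,240:310],480)[:, :400]]))
E
python3 mv.py .5035 .0930 .2415 12
```

```text
12.625 [0.50467138 0.09382436 0.24264749] [-1.83466955  4.01192773  8.2984051 ] 0.1422412543147678 [4.76306810e-02 9.98863189e-01 9.49871195e-04 1.65717704e-03]
12.875 [0.50466576 0.09381786 0.24264997] [-1.79038196  4.36806484  6.78843633] 0.14278975719697048 [4.76772629e-02 9.98860936e-01 9.74448759e-04 1.66139599e-03]
```

View pics/m12.png

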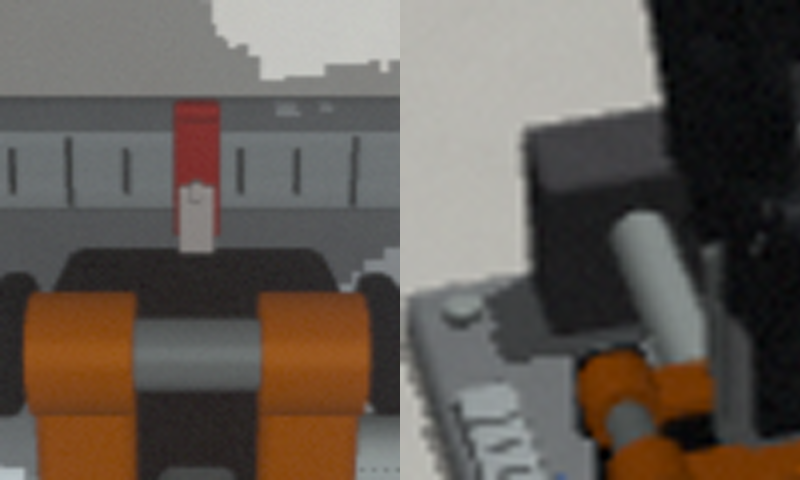

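```bash
python3 - <<'E'
from h import *
b=cv2.imread("pics/side12.png")
cv2.imwrite("pics/l12.png",cv2.resize(b[190:240,260:330],None,fx=10,fy=10,interpolation=cv2.INTER_CUBIC))
S=eyes.camera_params("side")
th=-.0965; ey=np.array([-np.sin(th),np.cos(th),0]); ex=np.array([np.cos(th),np.sin(th),0])
fin=np.array([.5036,.0945,0])
for a in (0,.04,.08,.12,.16):
    # hinge at (-29, z66); top face 3mm above axis line; tip length 83(?)
    r=lambda l,h:fin+ex*(-.029+l*np.cos(a)-h*np.sin(a))+np.array([0,0,.066+l*np.sin(a)+h*np.cos(a)])
    print(a,[((proj(S,r(.083,.003)+ey*d)[0]-[260,190])*10).round(0) for d in (-.0225,.0225)])
E
```

```text
0 [array([714., 521.]), array([621., 348.])]
0.04 [array([713., 504.]), array([620., 331.])]
0.08 [array([712., 487.]), array([619., 314.])]
0.12 [array([709., 471.]), array([616., 298.])]
0.16 [array([706., 454.]), array([613., 282.])]
```

View pics/l12.png

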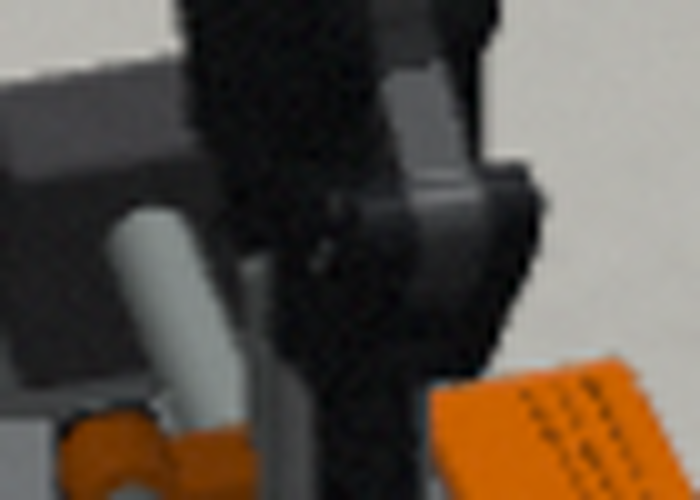

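```bash
python3 mv.py .5035 .0929 .2395 13
```

```text
13.475 [0.50502268 0.09398077 0.24237444] [-5.91892852  3.17933974 19.74354617] 0.14554590729631214 [0.04765171 0.99886195 0.00169812 0.00111024]
13.725 [0.50498563 0.09395229 0.24235729] [-5.01613059  3.57023486 19.80521407] 0.141756935873475 [0.04766396 0.9988613  0.0016993  0.00116668]
```

View pics/m13.png

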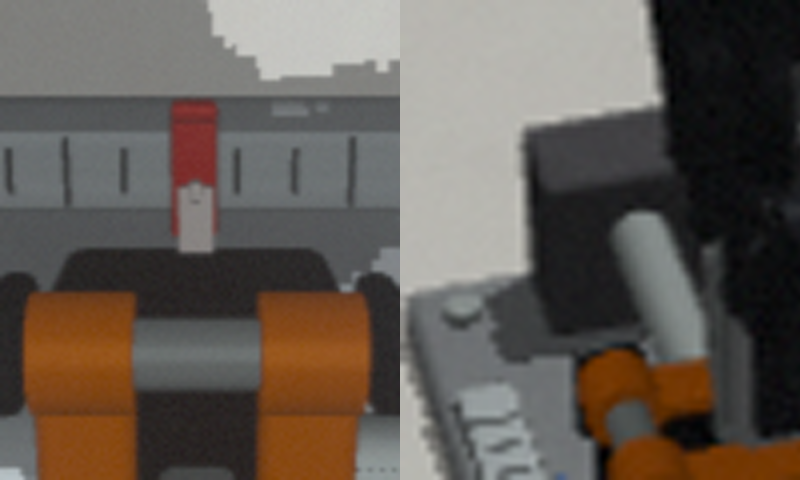

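View pics/side13.png

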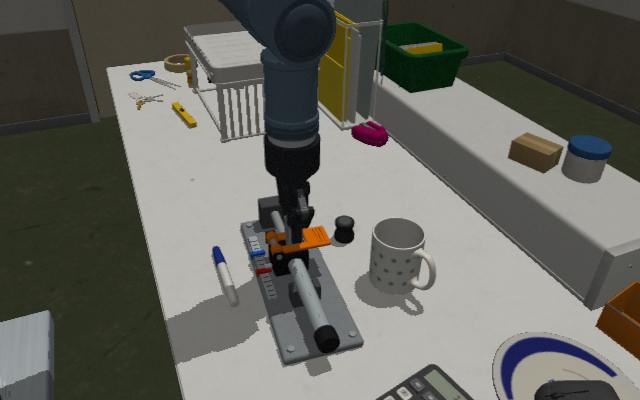

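```bash
python3 - <<'E'
from h import *
ctrl.set_gripper(.125,20); s=readout.observe();print(s['t'],s['eef_pos'],s['force'],s['grip_width'])
E
python3 mv.py .5035 .0929 .2402 14
```

```text
14.2917 [0.50498892 0.09403813 0.24239757] [-5.07179951  4.54041701 20.1529953 ] 0.14005922485335268
14.5417 [0.50489524 0.09407685 0.24241132] [-3.3184277   4.39463765 15.26203751] 0.13680119414772615 [0.04754074 0.99886726 0.00146153 0.00139218]
14.7917 [0.50491297 0.09406272 0.24244076] [-3.5631759   5.12940526 14.79798449] 0.14062411149884682 [0.04756882 0.99886593 0.00146501 0.00138323]
```

View pics/m14.png

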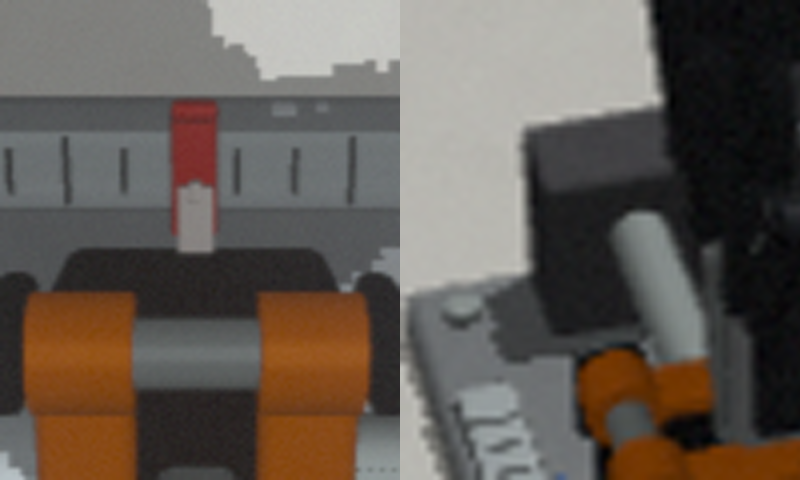

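```bash
python3 - <<'E'
from h import *
ctrl.set_gripper(.11,20); 
for i in range(5):
    ctrl.hold(.2);s=readout.observe();print(s['t'],s['eef_pos'],s['force'],s['grip_width'])
a=eyes.capture("wrist")[:,:,::-1]; cv2.imwrite("pics/m15.png",cv2.resize(a[110:230,270:370],None,fx=4,fy=4,interpolation=cv2.INTER_CUBIC))
E
```

```text
15.5583 [0.50490798 0.09407252 0.24242823] [-3.13204255  3.95056752 14.89046114] 0.14440184906210324
15.7583 [0.50492336 0.09407836 0.24243651] [-4.39343877  3.81168763 15.09141233] 0.1403789141714121
15.9583 [0.50492196 0.09409612 0.24243277] [-3.42908056  4.52761466 15.16006877] 0.13553310643006156
16.1583 [0.50489994 0.09407288 0.24241145] [-3.28576034  5.30146499 14.81414615] 0.14313914796945543
16.3583 [0.5049223  0.09408671 0.2424412 ] [-4.26634117  4.3639583  15.0297516 ] 0.1405884062820747
```

View pics/m15.png

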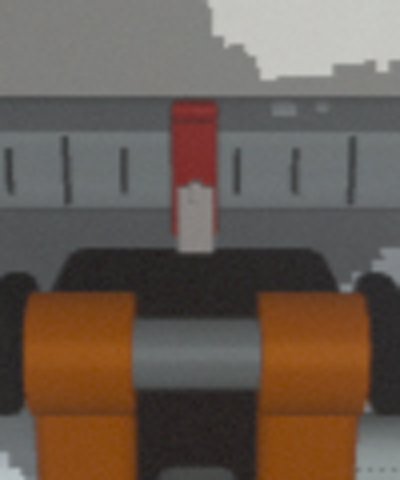

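Everything is steady: the pointer (column about 196) is on the red mark (about 194), roughly 0.3 mm off. The jaws are blocked by the fin, and the lever is on its stop. I'm handing the job in now.

```bash
python3 -c "
from workcell import ticket
print(ticket.finish_job())"
```

```text
the job is handed in; nothing more can be done
None
```

I handed the job in at about 16.4 s of the 42 s allowed. The hand was still gripping the fin, the pointer was at the red mark and the lever was pressed down. The hand-in gave no verdict.

**What I did:** I gripped the fin across its 12 mm and pulled the leg out 72 mm to the red mark with the lever still up. I then eased the grip and slid the fingers down the fin to push the lever down. At the end I tightened the grip again.

**Last checks:**
- **Pointer:** it is about 0.3 mm from the middle of the red mark in the last wrist picture, and the arm stayed still over the last second.
- **Lever:** another 12 N or so of push moved the hand only 0.3 mm, so the lever is on its stop. In the side view its end lies about 1.5 px from where a level lever should be, which is within the camera error. I could not measure its angle any closer.
- **Grip:** the jaws stopped at about 0.14 open against a command of 0.11, so the fin is between them. The sideways force on the hand is about 4 N, which matches the leg's spring. I had no direct reading of the force between the fingers and the fin.
- **Bystanders:** the loupe, mug and pen look unmoved in the last full side view, which I took before the final grip tightening.

**What went wrong on the way:**
- The first push down stuck, because the grip was too tight to slide.
- After a force-guarded stop with the lever down or nearly down, the pointer drifted to about 5 mm off. That is over the 4 mm tolerance but under the 7 mm failure limit. I brought it back to the mark and held it there.

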